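Refill the laundry tablet box with a scoop and latch it

TASK

Refill the tablet box in this self-service laundry: swing its green lid up open and, with the scoop, move every laundry tablet from the blue trough into the white box, taking no tablet out of the trough with the fingers (one that falls on the counter may be picked up by hand). When they are all in, shut the lid fully and only then turn the red turnbutton all the way across it to secure it. Finish with the scoop standing level on its grey mat, and leave the tissue box, mug and green bottle alone.

Things in the scene. Friction and masses are not known exactly. Their poses are not given: they have to be found in the camera images.
- trough: Blue open trough fixed to the counter, 282 (x) by 112 (y) mm outside, 270 by 100 inside, rim 45 high, walls and floor 6. Origin: centre of its underside; x along its length, away from the robot within 15 degrees; z up. It stands left or right of the mat. The tablets start in its -x half (near the robot); the 130 mm at its +x end start empty, room to lower the scoop.
- tabletbox: White open box fixed to the counter, 150 (x) by 160 (y) mm outside, walls and floor 6, rim 90 high. Origin: centre of its underside; x away from the robot within 15 degrees, z up. A grey block (44 deep, 56 wide, 99 high) on its +x side carries the turnbutton. The lid is hinged on its -x rim, on the robot's side.
- boxlid (a joint): Hinge of the green lid (148 by 160 by 8 mm, 0.16 kg; a white ridge 14 thick, 80 along y, 22 tall crosses its upper face 80 mm from the hinge). 0 = shut flat on the rim, 1.57 = upright, up to 1.9 = leaning back towards the robot. Starts at 0 to 0.35 (shut or ajar); stiff (0.2 N m of friction): stays where it is left.
- boxlid_hinge (a point): Point on the lid's hinge line in its middle, 75 mm to -x of the box's origin and 91 mm above the counter; turns with the lid: its x axis runs along the lid to the free edge, z out of the lid's upper face.
- boxlid_edge (a point): Middle of the free edge of the lid, on its upper face, 148 mm from the hinge.
- turnbutton (a joint): Turn of the red turnbutton about the vertical, growing counter-clockwise from above. Near 0 (starts at -0.3 to 0.3) its 54 mm arm lies along the box's +y, clear of the lid. At 1.57 the arm points to the box's -x, across the lid's free edge: secured. Stops at -0.35 and 1.6. Friction 0.06 N m; stays where it is left.
- turnbutton_grip (a point): Middle of the turnbutton's upright grip fin (12 mm thick, 44 mm long, 28 mm tall: from 12 mm below to 12 mm above this point), on its axis, 98 mm to +x of the box's origin and 125.5 mm above the counter. Its y axis points along the arm and fin.
- scoop: Aluminium scoop (0.16 kg), its open mouth to its -x: floor 95 (x) by 88 (y) by 3 mm, side walls 34 high along its rear 60 only, back wall 50, 3 to 4 thick; holds about four tablets. Origin: centre of the floor's underside, z up. Black upright handle 26 (x) by 18 (y) at x = +52.5, 46 to 112 above the underside. Starts on the mat, mouth to the robot. In the trough no tablet can pass it.
- scoop_grip (a point): Grip point in the handle: 52.5 mm behind the scoop's origin (+x), 88 mm above its underside; same axes as the scoop. Pinch the 18 mm across y.
- scoop_lip (a point): Middle of the scoop's front lip, on its underside: 47.5 mm before its origin (-x).
- scoopmat: Grey mat fixed to the counter, 170 (x) by 130 (y) by 3 mm, the scoop's place. Origin: centre of its underside.
- tablet1: White round pressed laundry tablet (smooth, friction about 0.25, 30 g), 38 mm across, 26 mm tall, domed above and below (flat in the middle 16 mm, straight side 8 mm tall); origin: centre of its lower face, z along its axis. Three to six tablets are there, the others absent.
- tablet2: White round pressed laundry tablet (smooth, friction about 0.25, 30 g), 38 mm across, 26 mm tall, domed above and below (flat in the middle 16 mm, straight side 8 mm tall); origin: centre of its lower face, z along its axis. Three to six tablets are there, the others absent.
- tablet3: White round pressed laundry tablet (smooth, friction about 0.25, 30 g), 38 mm across, 26 mm tall, domed above and below (flat in the middle 16 mm, straight side 8 mm tall); origin: centre of its lower face, z along its axis. Three to six tablets are there, the others absent.
- tablet4: White round pressed laundry tablet (smooth, friction about 0.25, 30 g), 38 mm across, 26 mm tall, domed above and below (flat in the middle 16 mm, straight side 8 mm tall); origin: centre of its lower face, z along its axis. Three to six tablets are there, the others absent.
- tablet5: White round pressed laundry tablet (smooth, friction about 0.25, 30 g), 38 mm across, 26 mm tall, domed above and below (flat in the middle 16 mm, straight side 8 mm tall); origin: centre of its lower face, z along its axis. Three to six tablets are there, the others absent.
- tablet6: White round pressed laundry tablet (smooth, friction about 0.25, 30 g), 38 mm across, 26 mm tall, domed above and below (flat in the middle 16 mm, straight side 8 mm tall); origin: centre of its lower face, z along its axis. Three to six tablets are there, the others absent.
- tissuebox: Bystander: pink tissue box, 120 by 220 by 60 mm. Origin: centre of its underside.
- mug: Bystander: blue mug, 80 mm across, 90 mm high. Origin: centre of its underside.
- spray: Bystander: green bottle, 68 mm across, 190 mm high. Origin: centre of its underside.
Not all that is in view belongs to the job. Several things look just like the scoop: the one meant starts nearest to the robot's base.

How it is judged:
On the way, in this order (a step that is already met when the one before it is completed fails the run):
1. all tablets lie in the box, off the scoop (x of tablet1 in the frame of tabletbox between -0.072 and 0.072 m and y of tablet1 in the frame of tabletbox between -0.077 and 0.077 m and z of tablet1 in the frame of tabletbox between 0 and 0.085 m and x of tablet2 in the frame of tabletbox between -0.072 and 0.072 m and y of tablet2 in the frame of tabletbox between -0.077 and 0.077 m and z of tablet2 in the frame of tabletbox between 0 and 0.085 m and x of tablet3 in the frame of tabletbox between -0.072 and 0.072 m and y of tablet3 in the frame of tabletbox between -0.077 and 0.077 m and z of tablet3 in the frame of tabletbox between 0 and 0.085 m and x of tablet4 in the frame of tabletbox between -0.072 and 0.072 m and y of tablet4 in the frame of tabletbox between -0.077 and 0.077 m and z of tablet4 in the frame of tabletbox between 0 and 0.085 m and x of tablet5 in the frame of tabletbox between -0.072 and 0.072 m and y of tablet5 in the frame of tabletbox between -0.077 and 0.077 m and z of tablet5 in the frame of tabletbox between 0 and 0.085 m and x of tablet6 in the frame of tabletbox between -0.072 and 0.072 m and y of tablet6 in the frame of tabletbox between -0.077 and 0.077 m and z of tablet6 in the frame of tabletbox between 0 and 0.085 m and contact force between scoop and tablet1 below 0.05 N and contact force between scoop and tablet2 below 0.05 N and contact force between scoop and tablet3 below 0.05 N and contact force between scoop and tablet4 below 0.05 N and contact force between scoop and tablet5 below 0.05 N and contact force between scoop and tablet6 below 0.05 N), for 0.2 s.
2. then the lid is shut (x of tablet1 in the frame of tabletbox between -0.072 and 0.072 m and y of tablet1 in the frame of tabletbox between -0.077 and 0.077 m and z of tablet1 in the frame of tabletbox between 0 and 0.085 m and x of tablet2 in the frame of tabletbox between -0.072 and 0.072 m and y of tablet2 in the frame of tabletbox between -0.077 and 0.077 m and z of tablet2 in the frame of tabletbox between 0 and 0.085 m and x of tablet3 in the frame of tabletbox between -0.072 and 0.072 m and y of tablet3 in the frame of tabletbox between -0.077 and 0.077 m and z of tablet3 in the frame of tabletbox between 0 and 0.085 m and x of tablet4 in the frame of tabletbox between -0.072 and 0.072 m and y of tablet4 in the frame of tabletbox between -0.077 and 0.077 m and z of tablet4 in the frame of tabletbox between 0 and 0.085 m and x of tablet5 in the frame of tabletbox between -0.072 and 0.072 m and y of tablet5 in the frame of tabletbox between -0.077 and 0.077 m and z of tablet5 in the frame of tabletbox between 0 and 0.085 m and x of tablet6 in the frame of tabletbox between -0.072 and 0.072 m and y of tablet6 in the frame of tabletbox between -0.077 and 0.077 m and z of tablet6 in the frame of tabletbox between 0 and 0.085 m and value of joint boxlid below 0.06 rad), for 0.2 s.
3. then the turnbutton is turned across the lid (value of joint boxlid below 0.06 rad and value of joint turnbutton above 1.3 rad), for 0.2 s.
At the end, for the whole second after the job is handed in: Every tablet present lies inside the box below its rim; the lid is shut (under 0.06 rad) and the turnbutton across it (over 1.3 rad); the scoop stands level (within 0.1 rad) and still on the mat, its origin over the mat (within 75 mm of the mat's centre in x and 55 mm in y) (all of step 3 and x of tablet1 in the frame of tabletbox between -0.072 and 0.072 m and y of tablet1 in the frame of tabletbox between -0.077 and 0.077 m and z of tablet1 in the frame of tabletbox between 0 and 0.085 m and x of tablet2 in the frame of tabletbox between -0.072 and 0.072 m and y of tablet2 in the frame of tabletbox between -0.077 and 0.077 m and z of tablet2 in the frame of tabletbox between 0 and 0.085 m and x of tablet3 in the frame of tabletbox between -0.072 and 0.072 m and y of tablet3 in the frame of tabletbox between -0.077 and 0.077 m and z of tablet3 in the frame of tabletbox between 0 and 0.085 m and x of tablet4 in the frame of tabletbox between -0.072 and 0.072 m and y of tablet4 in the frame of tabletbox between -0.077 and 0.077 m and z of tablet4 in the frame of tabletbox between 0 and 0.085 m and x of tablet5 in the frame of tabletbox between -0.072 and 0.072 m and y of tablet5 in the frame of tabletbox between -0.077 and 0.077 m and z of tablet5 in the frame of tabletbox between 0 and 0.085 m and x of tablet6 in the frame of tabletbox between -0.072 and 0.072 m and y of tablet6 in the frame of tabletbox between -0.077 and 0.077 m and z of tablet6 in the frame of tabletbox between 0 and 0.085 m and x of scoop in the frame of scoopmat between -0.075 and 0.075 m and y of scoop in the frame of scoopmat between -0.055 and 0.055 m and z of scoop in the frame of scoopmat below 0.01 m and angle between scoop's own z axis and vertical below 0.1 rad and linear speed of scoop below 0.02 m/s); the robot touches nothing.
It fails at once if the fingers take hold of a tablet in the trough ((contact force between the fingers and tablet1 above 1 N and x of tablet1 in the frame of trough between -0.135 and 0.135 m and y of tablet1 in the frame of trough between -0.05 and 0.05 m and z of tablet1 in the frame of trough below 0.05 m) or (contact force between the fingers and tablet2 above 1 N and x of tablet2 in the frame of trough between -0.135 and 0.135 m and y of tablet2 in the frame of trough between -0.05 and 0.05 m and z of tablet2 in the frame of trough below 0.05 m) or (contact force between the fingers and tablet3 above 1 N and x of tablet3 in the frame of trough between -0.135 and 0.135 m and y of tablet3 in the frame of trough between -0.05 and 0.05 m and z of tablet3 in the frame of trough below 0.05 m) or (contact force between the fingers and tablet4 above 1 N and x of tablet4 in the frame of trough between -0.135 and 0.135 m and y of tablet4 in the frame of trough between -0.05 and 0.05 m and z of tablet4 in the frame of trough below 0.05 m) or (contact force between the fingers and tablet5 above 1 N and x of tablet5 in the frame of trough between -0.135 and 0.135 m and y of tablet5 in the frame of trough between -0.05 and 0.05 m and z of tablet5 in the frame of trough below 0.05 m) or (contact force between the fingers and tablet6 above 1 N and x of tablet6 in the frame of trough between -0.135 and 0.135 m and y of tablet6 in the frame of trough between -0.05 and 0.05 m and z of tablet6 in the frame of trough below 0.05 m)).
It fails at once if the tissuebox is moved more than 40 mm or tipped (distance of tissuebox from where it was at the start of the episode above 0.04 m or angle between tissuebox's own z axis and vertical above 0.4 rad).
It fails at once if the mug is moved more than 40 mm or tipped (distance of mug from where it was at the start of the episode above 0.04 m or angle between mug's own z axis and vertical above 0.4 rad).
It fails at once if the spray is moved more than 40 mm or tipped (distance of spray from where it was at the start of the episode above 0.04 m or angle between spray's own z axis and vertical above 0.4 rad).
Of tablet1, tablet2, tablet3, tablet4, tablet5, tablet6 only 3 to 6 are there at a start; the rules pass over those that are not, and their reading is None.
At some moment in a run one of scoop, tablet1, tablet2, tablet3, tablet4, tablet5, tablet6 may be knocked a few centimetres aside while the robot is not near it.
It also fails if it takes over 210 s, if anything falls off the work surface, if the arm or the gripper's body presses on something with over 40 N, if the wrist force passes 120 N, or if a joint passes its speed limit or range.

ROBOT

A 6-joint arm with a two-finger parallel gripper is mounted at the origin on the work surface. World frame = base frame: x ahead of the robot, y to its left, z up, the work surface at z = 0. Lengths are in m, angles in rad, forces in N, time in s.
With the tool pointing down it reaches from about 0.275 to 0.75 m from the base axis. Payload 10.2 kg.
Tool frame: the origin (TCP) lies on the mounting face of the last link; the fingertips stand 166 mm ahead of it and the grasp point (between the pads) lies 147 mm ahead of it (grip_point_offset is the x of the grasp point in the tool frame, in m); x points along the fingers, y is the direction in which the jaws open and shut, and the axes are right-handed (so a half turn about x gives the same grasp; the last joint's range is limited). The gripper opens to 88 mm and grips with 3 to 60 N. Pads are 18 mm wide; open, the fingers measure 123 mm over their backs; the gripper's body (75 mm by 187 mm) begins 45 mm behind the grasp point.
Start: joints at [1.08, 0.313, 1.498, -0, 1.331, -0.223], TCP at [0.139, 0.506, 0.405] pointing down, gripper open.
Joint ranges: [-2.94, 2.94], [-0.97, 2.17], [0.19, 2.56], [-1.23, 4.37], [0.02, 3.11], [-2.88, 2.88]. Speed limits (rad/s): [2.39, 2.39, 3.01, 3.14, 3.14, 3.14].

INTERFACE

Orientations are given as [roll, pitch, yaw] about the fixed x, y, z axes, in that order (R = Rz(yaw) Ry(pitch) Rx(roll)).
In Python, from station import goto, servo_line, movej, set_gripper, dwell, inverse_kinematics, grab_frame, camera_info, Unreachable, finish_job, search_frame, place_of, current_t, current_q, current_joint_velocities, current_joint_efforts, current_tcp_pos, current_eef_rot, current_contact_force, current_moment, current_width, grip_point_offset gives the robot as it stands. The module is installed in compiled form; this text tells all that it offers. Calls block until the motion is done:
- goto(position, orientation): joint-space move of the TCP to a pose.
- servo_line(position, v=0.15, attitude=None): straight line of the TCP; attitude=None keeps the orientation; v is the mean speed in m/s.
- movej(angles): joint-space move.
- set_gripper(opening, f_grip=None): finger opening in m; f_grip is the grip in N (None keeps the last); returns when the fingers have stopped.
- dwell(seconds).
- inverse_kinematics(position, orientation): joint angles nearest the present ones, or None.
- grab_frame(name): name is "side" or "top" or "wrist"; returns (picture, depth): 384x512x3 uint8, red, green, blue; 384x512 float32, m along the optical axis (not along the pixel's ray), 0 where there is no reading.
- camera_info(name): a dict with "K" (3x3 intrinsics, pixels), "dist" ([k1, k2, p1, p2, k3] as OpenCV has them; the pictures are not rectified), "world_from_camera" (4x4, takes a point from camera to world coordinates); the wrist camera has in their place "hand_eye" (4x4, takes a point from camera to tool coordinates, whose origin is the TCP and whose axes are the tool frame's). Camera axes: x right, y down, z forward; pixel columns grow to the right and rows downward; lengths in m; the calibration is good to about 2 mm. A picture is of the moment at which its call begins: read the wrist's pose just before it. camera_info takes no time and is no camera call.
A pose or a line that the arm cannot do raises Unreachable and nothing moves.
- finish_job(): hands the job in, once; it reports no verdict.
Trained networks look in the newest picture that a camera, given by its name, has taken for a name from the list of things; names that differ only in an ending like _2 or _b are one class to them, and where a whole thing is asked for, a point or a joint stands for the part that bears it (a point fixed in the world has none). Each returns a list of dicts, best first, with "p" (0 to 1); they miss things now and then, are a little off and sometimes report something else, mostly with a low value. They report only what shows in the picture. A call takes as long as a camera call. They do not tell look-alikes from the thing itself.
- search_frame(camera, query): "box" ([centre column, centre row, width, height] in pixels, round what is visible of it).
- place_of(camera, query): "centre" ([column, row] in pixels: a listed point, or the origin of a listed thing).
Readings, each from a call of its own:
- current_t(): time.
- current_q(): joint angles.
- current_joint_velocities(): joint speeds.
- current_joint_efforts(): joint torques, N m.
- current_tcp_pos(): TCP position.
- current_eef_rot(): TCP orientation.
- current_contact_force(): force on the tool from outside, world axes, zero at the start.
- current_moment(): the same for the moment, N m.
- current_width(): finger opening in m.
Only numpy, scipy, OpenCV 4.12 (cv2) and the standard library are available. Lean on these libraries where they do the work, as an engineer would, in place of code of your own. Each camera call takes 0.05 s, during which the arm holds its last target. There are 200 camera calls.

## Working session

There is one attempt and no reset: what is moved stays moved. The work goes in short steps, each a Python script; the robot and the scene stay as the last script left them, time stands still between calls to the robot, and variables do not carry over. Pictures are saved under pics/ and viewed, about 12 in all and at most 16, crops included, and the job is handed in when it is done.

```bash
mkdir -p pics; cat > h.py <<'E'
import numpy as np, cv2
from station import *
from scipy.spatial.transform import Rotation as Ro
def cam(n):
    c=camera_info(n); K=np.array(c["K"]); d=np.array(c["dist"],float)
    if n=="wrist":
        T=np.eye(4); T[:3,:3]=Ro.from_euler('xyz',current_eef_rot()).as_matrix(); T[:3,3]=current_tcp_pos(); T=T@np.array(c["hand_eye"])
    else: T=np.array(c["world_from_camera"])
    return K,d,T
def ray(c,px):
    K,d,T=c; u=cv2.undistortPoints(np.array([[px]],float),K,d)[0,0]
    return T[:3,3], T[:3,:3]@np.array([u[0],u[1],1.])
def on_z(c,px,z):
    o,r=ray(c,px); return o+r*(z-o[2])/r[2]
def at_depth(c,dep,px):
    u,v=int(round(px[0])),int(round(px[1])); w=dep[max(0,v-1):v+2,max(0,u-1):u+2]; w=w[w>0]
    if len(w)==0: return None
    o,r=ray(c,px); return o+r*np.median(w)
def tri(c1,p1,c2,p2):
    o1,r1=ray(c1,p1);o2,r2=ray(c2,p2)
    s=np.linalg.lstsq(np.c_[r1,-r2],o2-o1,rcond=None)[0]
    a=o1+s[0]*r1;b=o2+s[1]*r2
    return (a+b)/2,np.linalg.norm(a-b)
def proj(c,p):
    K,d,T=c;Ti=np.linalg.inv(T)
    return cv2.projectPoints(np.array([p],float),cv2.Rodrigues(Ti[:3,:3])[0],Ti[:3,3],K,d)[0][0,0]
def save(n,im): cv2.imwrite('pics/'+n+'.png',im[...,::-1])
def cloud(c,dep):
    K,d,T=c;h,w=dep.shape
    g=np.stack(np.meshgrid(np.arange(w),np.arange(h)),-1).reshape(-1,1,2).astype(float)
    u=cv2.undistortPoints(g,K,d)[:,0]; P=np.c_[u,np.ones(len(u))]*dep.reshape(-1,1)
    P=P@T[:3,:3].T+T[:3,3]; P[dep.reshape(-1)==0]=np.nan
    return P.reshape(h,w,3)
E
cat > a.py <<'E'
from h import *
np.set_printoptions(precision=3,suppress=True)
for n in ("top","side"):
    c=cam(n); im,dep=grab_frame(n); save(n+'0',im); np.savez(n+'0.npz',im=im,P=cloud(c,dep))
    print(n,c[2][:3,3],c[2][:3,2])
    for q in ["trough","tabletbox","boxlid_hinge","boxlid_edge","turnbutton_grip","scoop","scoop_grip","scoop_lip","scoopmat","tablet1","tissuebox","mug","spray"]:
        for r in place_of(n,q)[:7]:
            if r["p"]>.3: print(q,round(r["p"],2),np.round(r["centre"]),at_depth(c,dep,r["centre"]))
print(current_t(), grip_point_offset if not callable(grip_point_offset) else grip_point_offset())
E
python3 a.py
```

```text
top [0.413 0.    1.672] [ 0.111 -0.012 -0.994]
trough 0.59 [195. 213.] [0.519 0.205 0.007]
tabletbox 0.9 [317. 214.] [ 0.513 -0.21   0.102]
boxlid_hinge 0.71 [320. 230.] [ 0.459 -0.222  0.098]
boxlid_edge 0.98 [327. 187.] [ 0.603 -0.246  0.1  ]
turnbutton_grip 0.51 [324. 180.] [ 0.625 -0.232  0.118]
scoop 0.83 [322. 138.] [ 0.792 -0.244  0.005]
scoop 0.67 [182. 137.] [0.792 0.261 0.002]
scoop 0.67 [147. 180.] [0.636 0.378 0.006]
scoop 0.62 [252. 195.] [0.585 0.007 0.006]
scoop_grip 0.92 [255. 177.] [ 0.633 -0.004  0.115]
scoop_grip 0.83 [186. 145.] [0.763 0.243 0.007]
scoop_grip 0.81 [337. 145.] [ 0.747 -0.28   0.11 ]
scoop_grip 0.56 [128. 183.] [ 0.626  0.447 -0.001]
scoop_lip 0.83 [317. 127.] [ 0.834 -0.226  0.005]
scoop_lip 0.74 [247. 205.] [0.548 0.023 0.005]
scoop_lip 0.72 [173. 129.] [0.821 0.294 0.001]
scoop_lip 0.65 [161. 176.] [0.65  0.332 0.   ]
scoop_lip 0.55 [315. 212.] [ 0.519 -0.206  0.101]
scoopmat 0.63 [253. 192.] [0.594 0.003 0.007]
tablet1 0.65 [190. 231.] [0.456 0.221 0.025]
tablet1 0.56 [195. 244.] [0.41  0.2   0.031]
tablet1 0.49 [184. 243.] [0.413 0.239 0.031]
t
[... 780 characters left out ...]
.55 [314. 220.] [ 0.623 -0.243  0.127]
scoop_lip 0.89 [199. 162.] [ 0.647  0.321 -0.002]
scoop_lip 0.72 [287. 180.] [ 0.753 -0.032  0.061]
scoop_lip 0.61 [238. 146.] [0.818 0.283 0.002]
scoop_lip 0.6 [342. 208.] [ 0.829 -0.22   0.006]
scoop_lip 0.56 [233. 214.] [0.548 0.025 0.004]
scoopmat 0.55 [241. 211.] [0.577 0.015 0.008]
tablet1 0.58 [172. 197.] [0.446 0.226 0.018]
tablet1 0.54 [169. 208.] [0.401 0.175 0.035]
tablet1 0.4 [160. 200.] [0.408 0.238 0.02 ]
tissuebox 0.81 [286. 180.] [ 0.752 -0.031  0.063]
tissuebox 0.55 [170. 208.] [0.406 0.173 0.034]
mug 0.57 [114. 173.] [0.363 0.462 0.035]
mug 0.35 [285. 181.] [ 0.746 -0.03   0.062]
spray 0.85 [334. 354.] [ 0.372 -0.505  0.079]
1.4 0.1473
```

```bash
python3 - <<'E'
import cv2,numpy as np
a=cv2.imread('pics/top0.png')[100:300,90:430]; b=cv2.imread('pics/side0.png')[100:370,90:430]
a=cv2.resize(a,None,fx=2,fy=2,interpolation=cv2.INTER_CUBIC)[:,:]; b=cv2.resize(b,None,fx=2,fy=2)
cv2.imwrite('pics/v1.png',a); cv2.imwrite('pics/v2.png',b)
E
```

```text
(no output)
```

View pics/v1.png

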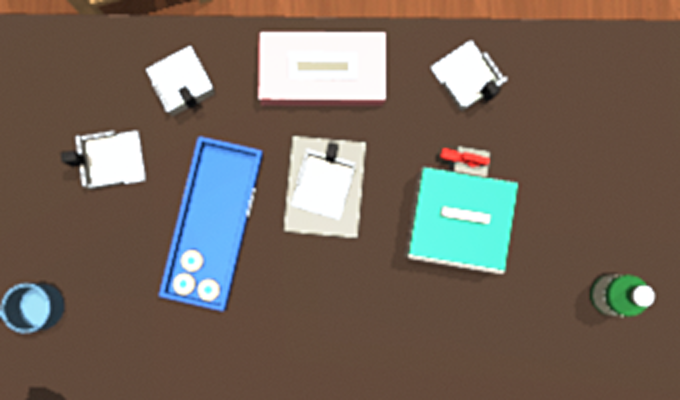

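View pics/v2.png

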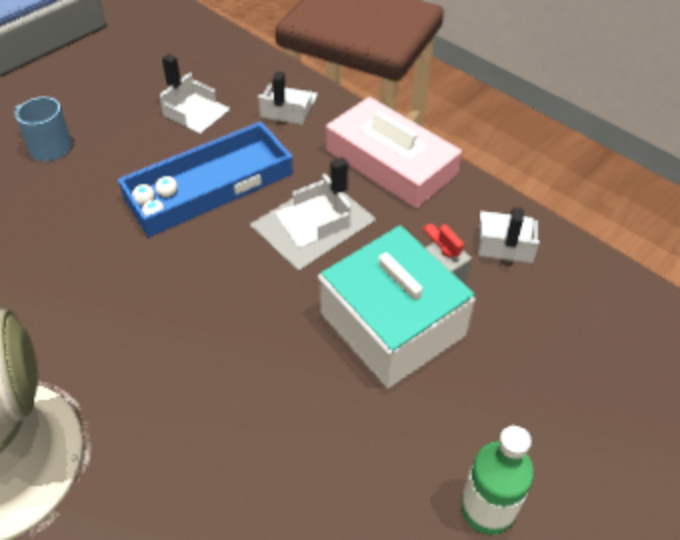

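The pictures show three tablets at the trough's near end, the lid shut or nearly so, and the scoop on the mat with its mouth towards the robot. Next I'll take wrist views over the box and over the trough and mat.

```bash
cat >> h.py <<'E'
def rpy(X,Y):
    "tool rpy from tool x and y axes (world)"
    X=np.array(X,float);Y=np.array(Y,float);return Ro.from_matrix(np.c_[X,Y,np.cross(X,Y)]).as_euler('xyz')
def down(psi): return rpy([0,0,-1],[np.cos(psi),np.sin(psi),0])
def look(n,tag,qs,pmin=.3):
    c=cam(n); im,dep=grab_frame(n); save(tag,im); P=cloud(c,dep); np.savez(tag+'.npz',im=im,P=P,K=c[0],d=c[1],T=c[2])
    for q in qs:
        for r in place_of(n,q)[:6]:
            if r["p"]>pmin: print(q,round(r["p"],2),np.round(r["centre"]),at_depth(c,dep,r["centre"]))
    return c,im,dep,P
def mask(im,lo,hi): return cv2.inRange(cv2.cvtColor(im,cv2.COLOR_RGB2HSV),lo,hi)>0
def rect(P,m,z0,z1):
    S=P[m&(P[...,2]>z0)&(P[...,2]<z1)]
    n,l,_,_=0,0,0,0
    r=cv2.minAreaRect(S[:,:2].astype(np.float32)); return r,S
E
cat > b.py <<'E'
from h import *
np.set_printoptions(precision=3,suppress=True)
print(current_eef_rot(), camera_info("wrist")["hand_eye"])
for tag,p,qs in (("wt",[.43,.10,.47],["trough","tablet1","scoop","scoop_grip","scoop_lip","scoopmat"]),("wb",[.43,-.2,.47],["tabletbox","boxlid_hinge","boxlid_edge","turnbutton_grip"])):
    for psi in (0,np.pi,-1.57,1.57):
        q=inverse_kinematics(p,down(psi)); print(psi,q)
    goto(p,down(-np.pi/2)); print(current_tcp_pos())
    c,im,dep,P=look("wrist",tag,qs)
    print("ok",np.nanmin(P.reshape(-1,3),0),np.nanmax(P.reshape(-1,3),0))
E
python3 b.py; python3 - <<'E'
import cv2,numpy as np
cv2.imwrite('pics/v3.png',np.hstack([cv2.resize(cv2.imread(f'pics/{n}.png'),(400,300)) for n in('wt','wb')]))
E
```

```text
[1.992 1.571 1.724] [[ 0.    -0.312  0.95   0.019]
 [ 1.    -0.001 -0.001 -0.   ]
 [ 0.001  0.95   0.312 -0.081]
 [ 0.     0.     0.     1.   ]]
0 [-0.038  0.082  1.61   0.     1.449 -0.038]
3.141592653589793 None
-1.57 [-0.038  0.082  1.61   0.     1.449  1.532]
1.57 [-0.038  0.082  1.61   0.     1.449 -1.608]
[0.43 0.1  0.47]
trough 0.72 [190.  94.] [0.528 0.197 0.006]
trough 0.54 [163. 161.] [0.428 0.242 0.031]
tablet1 0.96 [170. 138.] [0.463 0.227 0.031]
tablet1 0.89 [162. 163.] [0.425 0.243 0.032]
tablet1 0.85 [190. 170.] [0.415 0.199 0.032]
scoop 0.81 [68. 18.] [0.643 0.377 0.004]
scoop 0.58 [316.  48.] [0.594 0.006 0.007]
scoop_lip 0.93 [304.  82.] [0.547 0.022 0.003]
scoop_lip 0.83 [93. 14.] [0.645 0.337 0.004]
ok [-0.026 -0.427 -0.003] [0.68  0.613 0.412]
0 [-0.683  0.158  1.524  0.     1.46  -0.683]
3.141592653589793 [-0.683  0.158  1.524  0.     1.46   2.458]
-1.57 [-0.683  0.158  1.524  0.     1.46   0.887]
1.57 [-0.683  0.158  1.524  0.     1.46  -2.253]
[ 0.43  -0.199  0.47 ]
tabletbox 0.91 [269.  88.] [ 0.531 -0.218  0.124]
tabletbox 0.67 [ 22. 169.] [0.421 0.169 0.045]
boxlid_hinge 0.62 [262. 150.] [ 0.455 -0.212  0.094]
boxlid_edge 0.62 [287.  20.] [ 0.607 -0.239  0.098]
ok [-0.024 -0.726 -0.003] [0.681 0.313 0.412]b.py:6: UserWarning: Gimbal lock detected. Setting third angle to zero since it is not possible to uniquely determine all angles.
  q=inverse_kinematics(p,down(psi)); print(psi,q)
b.py:7: UserWarning: Gimbal lock detected. Setting third angle to zero since it is not possible to uniquely determine all angles.
  goto(p,down(-np.pi/2)); print(current_tcp_pos())
```

View pics/v3.png

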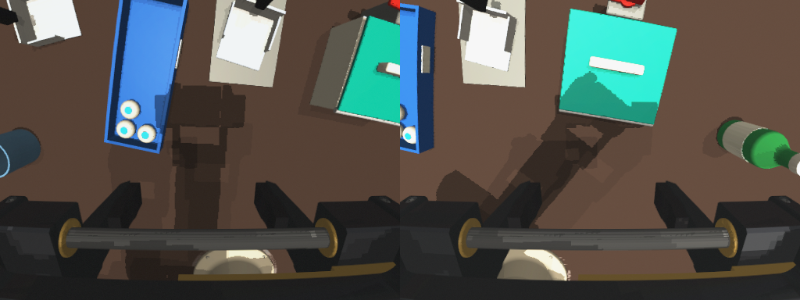

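```bash
cat > c.py <<'E'
from h import *
np.set_printoptions(precision=4,suppress=True)
def L(n): z=np.load(n+'.npz'); return z['im'],z['P']
def show(t,r): print(t,np.round(r[0],4),np.round(r[1],4),round(r[2],2))
for n in ('top0','side0','wt','wb'):
    im,P=L(n)
    g=mask(im,(70,100,60),(95,255,255)); 
    try:
        r,S=rect(P,g,.06,.2); show(n+' lid',r)
        A=np.c_[S[:,:2],np.ones(len(S))]; k=np.linalg.lstsq(A,S[:,2],rcond=None)[0]; print('  plane',k,'z',np.percentile(S[:,2],[2,50,98]))
    except Exception as e: print(e)
    try:
        b=mask(im,(105,120,40),(125,255,255)); r,S=rect(P,b&(P[...,1]>.08)&(P[...,1]<.33),.038,.06); show(n+' trough rim',r); print(np.percentile(S[:,2],[5,50,95]),len(S))
    except Exception as e: print(e)
    rd=(mask(im,(0,150,60),(8,255,255))|mask(im,(172,150,60),(180,255,255)))&(P[...,2]>.09)&(P[...,2]<.2)
    S=P[rd]
    if len(S)>5:
        print(n,'red',len(S),S.mean(0),np.percentile(S[:,2],[5,50,95]))
        for a,bb in((.1,.12),(.125,.145)):
            s=S[(S[:,2]>a)&(S[:,2]<bb)]
            if len(s)>5: show('  red %.3f'%a,cv2.minAreaRect(s[:,:2].astype(np.float32)))
    # scoop & mat region
    m=(abs(P[...,0]-.59)<.14)&(abs(P[...,1])<.11)
    r_=m&(P[...,2]>.085)&(P[...,2]<.13); S=P[r_]
    if len(S)>5: print(n,'handle',len(S),np.median(S,0),S.min(0),S.max(0))
    V=cv2.cvtColor(im,cv2.COLOR_RGB2HSV)[...,2]; s_=cv2.cvtColor(im,cv2.COLOR_RGB2HSV)[...,1]
    f=m&(s_<40)&(V>150)&(P[...,2]<.02)
    S=P[m&(s_<60)&(V>100)&(P[...,2]<.012)]
    if len(S)>20: show(n+' mat',cv2.minAreaRect(S[:,:2].astype(np.float32)))
E
python3 c.py
```

```text
top0 lid [ 0.53  -0.228] [0.1609 0.1479] 80.78
  plane [ 0.0352 -0.0132  0.0806] z [0.0935 0.1025 0.1104]
top0 trough rim [0.5247 0.2002] [0.1136 0.2809] 77.52
[0.0396 0.045  0.0515] 388
top0 red 109 [ 0.6295 -0.2272  0.1201] [0.104  0.1127 0.1411]
  red 0.100 [ 0.6315 -0.2248] [0.07   0.0165] 71.33
  red 0.125 [ 0.6259 -0.243 ] [0.0437 0.0088] 76.0
top0 handle 49 [ 0.64   -0.0071  0.1152] [ 0.6294 -0.0171  0.0869] [0.6569 0.0028 0.123 ]
top0 mat [0.5924 0.0061] [0.1335 0.1744] 85.34
side0 lid [ 0.5424 -0.2283] [0.1617 0.1741] 81.18
  plane [ 0.0357 -0.0001  0.0838] z [0.0977 0.1026 0.1071]
side0 trough rim [0.5244 0.2007] [0.1197 0.2828] 78.07
[0.0388 0.044  0.0484] 490
side0 red 177 [ 0.6264 -0.2337  0.1217] [0.1055 0.1193 0.139 ]
  red 0.100 [ 0.6295 -0.2258] [0.0759 0.0163] 74.06
  red 0.125 [ 0.6269 -0.2423] [0.0428 0.0121] 71.35
side0 handle 86 [ 0.6385 -0.01    0.1056] [ 0.6295 -0.018   0.0855] [0.6545 0.0077 0.1196]
side0 mat [ 0.5931 -0.0111] [0.1958 0.1937] 89.84
wt lid [ 0.5399 -0.2079] [0.1249 0.1616] 81.05
  plane [ 0.0363 -0.0105  0.0809] z [0.0986 0.1019 0.1056]
wt trough rim [0.5216 0.2029] [0.1133 0.2767] 77.56
[0.0397 0.0453 0.0468] 2436
wt red 152 [ 0.634  -0.1968  0.1084] [0.1046 0.1089 0.1109]
  red 0.100 [ 0.6348 -0.1994] [0.0235 0.0107] 78.98
wt handle 42 [ 0.6297 -0.0039  0.0917] [ 0.6285 -0.0092  0.0855] [0.6328 0.0046 0.0993]
wt mat [0.5877 0.0053] [0.1341 0.1599] 85.33
wb lid [ 0.5313 -0.2267] [0.1607 0.1504] 80.81
  plane [ 0.0376 -0.0065  0.0809] z [0.099  0.1026 0.1058]
wb trough rim [0.5174 0.1676] [0.049  0.2828] 76.51
[0.0389 0.0447 0.0466] 1611
wb red 235 [ 0.6202 -0.2435  0.1129] [0.1049 0.1106 0.128 ]
  red 0.100 [ 0.6205 -0.2392] [0.0427 0.0066] 76.13
  red 0.125 [ 0.618  -0.2551] [0.0108 0.0008] 80.91
wb handle 117 [ 0.6306 -0.0093  0.0965] [ 0.6285 -0.0131  0.0851] [0.6372 0.0044 0.1122]
wb mat [0.5878 0.0103] [0.1391 0.1596] 85.22
```

```bash
cat >> h.py <<'E'
import warnings; warnings.filterwarnings('ignore')
BOX=np.array([.532,-.2275,0]);BY=-.161
TR=np.array([.5245,.2005,0]);TY=-.216
MAT=np.array([.592,.006,0]);MY=-.082
def ax(y): return np.array([np.cos(y),np.sin(y),0]),np.array([-np.sin(y),np.cos(y),0])
BX,BYv=ax(BY); ZZ=np.array([0,0,1.]); G=.1473
def bpt(x,y,z): return BOX+x*BX+y*BYv+z*ZZ
HINGE=bpt(-.075,0,.091)
def lidpose(th,r,h,s=1,tilt=0):
    "tool pose grasp point at lid coords r,h for lid angle th; s: jaw sign; tilt rotates the tool back"
    lx=np.cos(th)*BX+np.sin(th)*ZZ; lz=-np.sin(th)*BX+np.cos(th)*ZZ
    g=HINGE+r*lx+h*lz; t2=th-tilt
    lx=np.cos(t2)*BX+np.sin(t2)*ZZ; lz=-np.sin(t2)*BX+np.cos(t2)*ZZ
    return g+G*lz, rpy(-lz,s*lx)
E
python3 - <<'E'
from h import *
np.set_printoptions(precision=2,suppress=True)
for s in (1,-1):
  for th in np.arange(0,1.9,.2):
    q=inverse_kinematics(*lidpose(th,.08,.03,s)); print(s,round(th,1),q)
E
```

```text
1 0.0 [-0.6   0.57  1.48  0.    1.09 -0.44]
1 0.2 [-0.65  0.46  1.64  0.12  0.87 -0.56]
1 0.4 [-0.7   0.36  1.79  0.33  0.67 -0.77]
1 0.6 [-0.77  0.28  1.94  0.71  0.51 -1.16]
1 0.8 [-0.84  0.23  2.09  1.29  0.49 -1.77]
1 1.0 [-0.93  0.22  2.23  1.78  0.64 -2.3 ]
1 1.2 [-1.02  0.28  2.34  2.03  0.9  -2.64]
1 1.4 [-1.1   0.41  2.43  2.13  1.23 -2.88]
1 1.6 None
1 1.8 None
-1 0.0 [-0.6   0.57  1.48  0.    1.09  2.7 ]
-1 0.2 [-0.65  0.46  1.64  0.12  0.87  2.59]
-1 0.4 [-0.7   0.36  1.79  0.33  0.67  2.38]
-1 0.6 [-0.77  0.28  1.94  0.71  0.51  1.98]
-1 0.8 [-0.84  0.23  2.09  1.29  0.49  1.37]
-1 1.0 [-0.93  0.22  2.23  1.78  0.64  0.84]
-1 1.2 [-1.02  0.28  2.34  2.03  0.9   0.5 ]
-1 1.4 [-1.1   0.41  2.43  2.13  1.23  0.26]
-1 1.6 [-1.17  0.6   2.47  2.13  1.56  0.06]
-1 1.8 [-1.2   0.83  2.45  2.07  1.87 -0.13]
```

```bash
cat > d.py <<'E'
from h import *
np.set_printoptions(precision=3,suppress=True)
th0=.037
set_gripper(.05)
p,o=lidpose(th0,.08,.10,-1); goto(p,o)
p,o=lidpose(th0,.08,.030,-1); servo_line(p,.1,o)
set_gripper(0.0,25); print('w',current_width(),current_contact_force(),current_t())
for th in np.arange(.15,1.16,.1):
    p,o=lidpose(th,.08,.030,-1); servo_line(p,.1,o)
    f=current_contact_force(); 
    if np.linalg.norm(f)>40: print('force',th,f); break
print('end',th,current_width(),current_contact_force(),current_t())
look("side",'s1',["boxlid_edge","boxlid_hinge"])
E
python3 d.py
```

```text
w 0.013396319404330205 [-5.014  0.184  0.091] 8.7583
end 1.15 0.01379377322344138 [-7.561 -0.417 -1.717] 12.725
boxlid_edge 0.71 [284. 215.] [ 0.511 -0.219  0.221]
boxlid_hinge 0.9 [269. 255.] [ 0.455 -0.225  0.107]
```

```bash
cat > e.py <<'E'
from h import *
np.set_printoptions(precision=3,suppress=True)
set_gripper(.06)
p,o=lidpose(1.15,.08,.10,-1); servo_line(p,.15)
servo_line(p+[0,0,.18],.2)
set_gripper(0.0)
o=down(BY+np.pi/2)
if abs(current_q()[5]-inverse_kinematics(bpt(.04,0,.45),o)[5])>2.5: o=down(BY-np.pi/2)
goto(bpt(.04,0,.45),o)
T=.166
servo_line(bpt(.04,0,.195+T),.15)
for x,z in((-.03,.20),(-.07,.205),(-.098,.2)):
    servo_line(bpt(x,0,z+T),.08); print(x,current_contact_force())
servo_line(bpt(-.06,0,.21+T),.1); servo_line(bpt(-.02,0,.45),.2)
c,im,dep,P=look("side",'s2',["boxlid_edge","boxlid_hinge"])
g=mask(im,(70,100,60),(95,255,255)); S=P[g&(P[...,2]>.09)&(P[...,2]<.28)&(abs(P[...,1]+.22)<.12)]
print(len(S)); Q=(S-HINGE); print(np.polyfit(Q[:,2],Q@BX,1))
E
python3 e.py
```

```text
-0.03 [0.178 0.541 0.216]
-0.07 [-0.021  0.828 -0.418]
-0.098 [ 0.271 -0.154  0.917]
boxlid_edge 0.7 [251. 232.] [ 0.412 -0.199  0.221]
boxlid_hinge 0.93 [270. 255.] [ 0.411 -0.264  0.19 ]
397
[-0.289 -0.009]
```

```bash
cat > f.py <<'E'
from h import *
np.set_printoptions(precision=4,suppress=True)
goto([.54,0,.38],down(np.pi/2))
c,im,dep,P=look("wrist",'w2',["scoop","scoop_grip","scoop_lip","scoopmat"])
m=(abs(P[...,0]-.59)<.14)&(abs(P[...,1])<.12)
S=P[m&(P[...,2]>.105)&(P[...,2]<.12)]
print('handle top',len(S),cv2.minAreaRect(S[:,:2].astype(np.float32)),np.median(S[:,2]))
hsv=cv2.cvtColor(im,cv2.COLOR_RGB2HSV)
S=P[m&(P[...,2]>.03)&(P[...,2]<.055)]; print('walls',len(S),cv2.minAreaRect(S[:,:2].astype(np.float32)))
for a,b in((.001,.0045),(.0045,.009)):
    S=P[m&(P[...,2]>a)&(P[...,2]<b)]; print(a,len(S),cv2.minAreaRect(S[:,:2].astype(np.float32)))
E
python3 f.py
```

```text
scoop 0.8 [263. 204.] [0.5894 0.0129 0.0066]
scoop 0.69 [412. 309.] [0.5161 0.047  0.2964]
scoop 0.66 [498. 231.] [0.6351 0.3749 0.0037]
scoop 0.59 [108. 319.] [ 0.796  -0.2455  0.0035]
scoop_grip 0.84 [433. 331.] [0.7287 0.2299 0.0991]
scoop_grip 0.81 [ 52. 339.] [ 0.5423 -0.0781  0.2842]
scoop_lip 0.95 [421. 328.] [0.8197 0.2897 0.0035]
scoop_lip 0.82 [469. 239.] [0.6496 0.3324 0.0008]
scoop_lip 0.67 [273. 175.] [0.5477 0.0259 0.0047]
scoop_lip 0.56 [127. 340.] [ 0.8462 -0.2224  0.0012]
handle top 0 ((0.0, 0.0), (0.0, 0.0), 0.0) nan
walls 388 ((0.6215087175369263, 0.041995592415332794), (0.16495509445667267, 0.06262413412332535), 73.73621368408203)
0.001 9088 ((0.5648635625839233, 5.669146776199341e-05), (0.2399670034646988, 0.22937345504760742), 89.95068359375)
0.0045 4185 ((0.5938994288444519, 0.032602451741695404), (0.1808130294084549, 0.16672725975513458), 85.62443542480469)
```

View pics/w2.png

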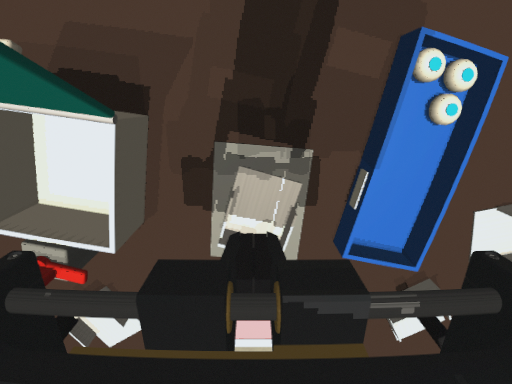

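```bash
cat > f.py <<'E'
from h import *
np.set_printoptions(precision=4,suppress=True)
goto([.54,0.0,.42],down(-np.pi/2))
c,im,dep,P=look("wrist",'w3',["scoop","scoop_grip","scoop_lip","scoopmat"])
m=(abs(P[...,0]-.59)<.11)&(abs(P[...,1])<.09)
for a,b in ((.105,.125),(.09,.125),(.03,.055)):
    S=P[m&(P[...,2]>a)&(P[...,2]<b)]; print(a,len(S),cv2.minAreaRect(S[:,:2].astype(np.float32)),np.median(S,0))
hsv=cv2.cvtColor(im,cv2.COLOR_RGB2HSV)
f=m&(P[...,2]<.012)&(P[...,2]>.001); print(np.percentile(hsv[f][:,2],[5,25,50,75,95]),np.percentile(hsv[f][:,1],[5,50,95]))
cv2.imwrite('pics/w3c.png',cv2.resize(im[0:240,130:390,::-1],None,fx=2.4,fy=2.4))
E
python3 f.py
```

```text
scoop_grip 0.66 [258.  82.] [ 0.6434 -0.005   0.1159]
scoop_lip 0.82 [19. 96.] [0.6416 0.3387 0.0037]
scoop_lip 0.77 [236. 160.] [0.5443 0.0242 0.0037]
0.105 471 ((0.6428560018539429, -0.00477982684969902), (0.01721443235874176, 0.025989972054958344), 73.88526153564453) [ 0.6432 -0.0045  0.1153]
0.09 478 ((0.6428333520889282, -0.00477328896522522), (0.01721443235874176, 0.02603708580136299), 73.88526153564453) [ 0.6424 -0.0044  0.1153]
0.03 516 ((0.6109245419502258, 0.004807602614164352), (0.08770523220300674, 0.06185472011566162), 73.48013305664062) [0.6286 0.0086 0.0384]
[ 47.  81. 162. 177. 234.] [10. 30. 97.]
```

View pics/w3c.png

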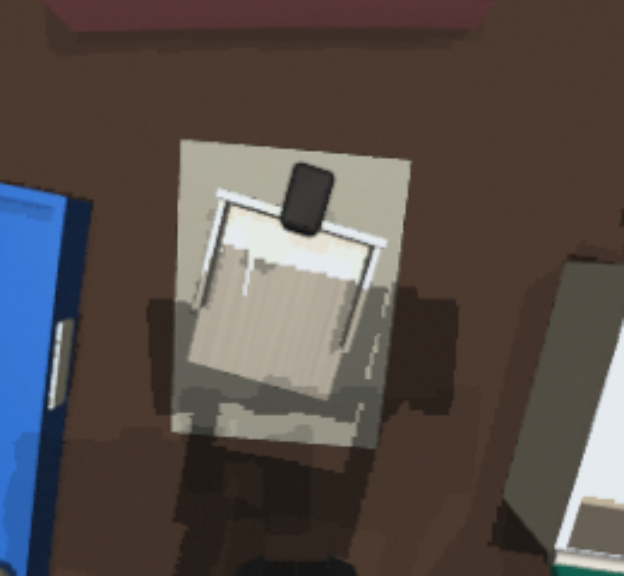

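```bash
cat >> h.py <<'E'
SY=-.282
def scoop(lip,yaw,a,s=-1):
    ex,ey=ax(yaw); Sx=np.cos(a)*ex-np.sin(a)*ZZ; Sz=np.sin(a)*ex+np.cos(a)*ZZ
    g=np.array(lip)+.100*Sx+.088*Sz
    return g+G*Sz, rpy(-Sz,s*ey)
TX,TYv=ax(TY)
def tpt(x,y,z): return TR+x*TX+y*TYv+z*ZZ
E
cat > g.py <<'E'
from h import *
np.set_printoptions(precision=3,suppress=True)
ex,ey=ax(SY); S0=np.array([.6428,-.0048,.003])-.0525*ex; lip=S0-.0475*ex
for s in(1,-1):
    for nm,a in (('grasp',(lip,SY,0)),('lift',(lip+[0,0,.2],SY,0)),('tin',(tpt(.02,0,.007),TY,-.05)),('tin up',(tpt(.02,0,.2),TY,0)),('tend',(tpt(-.132,0,.007),TY,-.05)),('tilt',(tpt(-.122,0,.05),TY,.45)),('up',(tpt(-.122,0,.25),TY,.45)),('box',(bpt(-.02,0,.25),BY,.3)),('pour',(bpt(0,0,.1),BY,-.75)),('pour2',(bpt(0,0,.1),BY,-1.))):
        print(s,nm,inverse_kinematics(*scoop(*a,s)))
E
python3 g.py
```

```text
1 grasp [-0.189  0.727  1.296  0.     1.118 -1.478]
1 lift [-0.189  0.568  1.033  0.     1.54  -1.478]
1 tin [ 0.098  0.734  1.259 -0.017  1.101 -1.25 ]
1 tin up [ 0.09   0.627  0.946 -0.     1.569 -1.265]
1 tend [ 0.191  0.488  1.694 -0.025  0.914 -1.149]
1 tilt [ 0.097  0.782  1.276  0.134  1.515 -1.295]
1 up [ 0.097  0.604  1.047  0.143  1.919 -1.239]
1 box [-0.506  0.878  0.491 -0.113  2.054 -1.955]
1 pour [-0.749  0.226  1.858  0.81   0.549 -2.756]
1 pour2 [-0.856  0.163  2.083  1.538  0.569  2.758]
-1 grasp [-0.189  0.727  1.296  0.     1.118  1.663]
-1 lift [-0.189  0.568  1.033  0.     1.54   1.663]
-1 tin [ 0.098  0.734  1.259 -0.017  1.101  1.892]
-1 tin up [ 0.09   0.627  0.946 -0.     1.569  1.877]
-1 tend [ 0.191  0.488  1.694 -0.025  0.914  1.993]
-1 tilt [0.097 0.782 1.276 0.134 1.515 1.847]
-1 up [0.097 0.604 1.047 0.143 1.919 1.903]
-1 box [-0.506  0.878  0.491 -0.113  2.054  1.187]
-1 pour [-0.749  0.226  1.858  0.81   0.549  0.386]
-1 pour2 [-0.856  0.163  2.083  1.538  0.569 -0.384]
```

```bash
cat > g2.py <<'E'
from h import *
np.set_printoptions(precision=4,suppress=True)
ex,ey=ax(SY); S0=np.array([.6428,-.0048,.003])-.0525*ex; lip=S0-.0475*ex
set_gripper(.06)
goto(*scoop(lip+[0,0,.09],SY,0)); servo_line(scoop(lip,SY,0)[0],.12)
set_gripper(0,45); print('w',current_width(),current_contact_force())
servo_line(scoop(lip+[0,0,.2],SY,0)[0],.15); dwell(.2); print('w',current_width(),current_contact_force())
goto(*scoop(tpt(.02,0,.2),TY,-.05))
c,im,dep,P=look("top",'t3',["tablet1","scoop_lip","scoop_grip"])
c,im,dep,P=look("side",'s3',["tablet1","scoop_lip","scoop_grip"])
print('want lip',tpt(.02,0,.2),current_t())
cv2.imwrite('pics/s3c.png',cv2.resize(im[60:260,90:350,::-1],None,fx=2.5,fy=2.5))
E
python3 g2.py
```

```text
w 0.01795731109601504 [ 1.302   0.835  -0.3953]
w 0.017583150232803952 [-0.2101  0.4322 -2.7326]
scoop_lip 0.94 [161. 179.] [0.5637 0.2191 0.566 ]
scoop_lip 0.72 [317. 125.] [ 0.8416 -0.2258  0.0025]
scoop_lip 0.58 [173. 129.] [0.8201 0.2921 0.0033]
scoop_lip 0.55 [190. 203.] [0.5071 0.1487 0.5704]
scoop_grip 0.71 [334. 146.] [ 0.7463 -0.2717  0.0937]
scoop_grip 0.64 [125. 178.] [0.6263 0.4263 0.1152]
scoop_grip 0.62 [197. 169.] [0.5904 0.1384 0.5404]
scoop_grip 0.56 [186. 150.] [0.6336 0.1631 0.5643]
tablet1 0.55 [160. 200.] [0.4074 0.2379 0.0248]
tablet1 0.47 [175. 198.] [0.456  0.2205 0.0103]
tablet1 0.37 [171. 206.] [0.4093 0.1733 0.0405]
scoop_lip 0.94 [344. 209.] [ 0.7556 -0.2606  0.0882]
scoop_lip 0.85 [238. 146.] [0.8203 0.2808 0.0016]
scoop_lip 0.76 [194. 144.] [0.5506 0.2003 0.2037]
scoop_lip 0.76 [198. 163.] [0.6381 0.3199 0.0019]
scoop_grip 0.89 [218. 110.] [0.6203 0.1494 0.3198]
scoop_grip 0.81 [230. 143.] [0.7321 0.229  0.0956]
scoop_grip 0.8 [346. 209.] [ 0.7385 -0.2756  0.1101]
scoop_grip 0.65 [175. 131.] [0.6227 0.4219 0.1073]
want lip [0.544  0.1962 0.2   ] 33.2417
```

View pics/s3c.png

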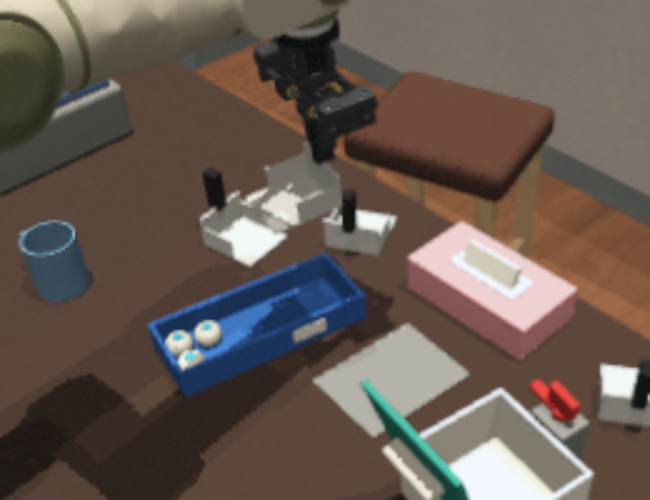

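```bash
cat > i.py <<'E'
from h import *
np.set_printoptions(precision=2,suppress=True)
f0=np.array(current_contact_force()); a=-.05
servo_line(scoop(tpt(.02,0,.06),TY,a)[0],.15); servo_line(scoop(tpt(.02,0,.012),TY,a)[0],.06); print(current_contact_force()-f0)
z=.012
while z>.001:
    z-=.001; servo_line(scoop(tpt(.02,0,z),TY,a)[0],.03); f=current_contact_force()-f0
    if f[2]>3: break
print('floor z',z,f)
for x in np.arange(.0,-.1341,-.01):
    servo_line(scoop(tpt(x,0,z),TY,a)[0],.06); f=current_contact_force()-f0; print(round(x,3),f,'tx',f@TX,'ty',f@TYv)
    if f@TX>25 or np.linalg.norm(f)>40: break
print(z,x,current_t(),current_width())
c,im,dep,P=look("top",'t4',["tablet1"])
c,im2,dep,P=look("side",'s4',["tablet1"])
cv2.imwrite('pics/v4.png',np.hstack([cv2.resize(im[170:290,140:260,::-1],(400,400),interpolation=2),cv2.resize(im2[130:250,110:230,::-1],(400,400),interpolation=2)]))
E
python3 i.py
```

```text
[-0.8   0.04 -0.53]
floor z 0.004999999999999997 [ 0.05 -0.36  4.79]
0.0 [-0.28  0.2   6.57] tx -0.32137563637915256 ty 0.13815368127801875
-0.01 [1.03 0.46 6.6 ] tx 0.9038582146066584 ty 0.6664229132353663
-0.02 [ 0.47 -0.63  7.5 ] tx 0.5918013151345023 ty -0.5105035238873389
-0.03 [1.29 0.71 6.84] tx 1.1071763911446524 ty 0.9662784442870898
-0.04 [1.33 0.07 7.8 ] tx 1.2826408835826548 ty 0.3528730407274172
-0.05 [1.09 0.11 7.65] tx 1.0408485086045514 ty 0.3454164449269834
-0.06 [1.56 0.57 7.57] tx 1.4059078618691672 ty 0.8883447842817689
-0.07 [ 1.62 -0.6   8.29] tx 1.7151402172777221 ty -0.23677088934792656
-0.08 [ 0.88 -0.73  7.86] tx 1.019846235952471 ty -0.5251040935786933
-0.09 [1.44 0.48 8.66] tx 1.3062512282722059 ty 0.7786199582203255
-0.1 [ 2.13 -0.45  7.96] tx 2.1818622775929426 ty 0.017693189548696364
-0.11 [ 2.3  -0.81  7.78] tx 2.4185832392035294 ty -0.2974092462237503
-0.12 [2.5  0.53 8.05] tx 2.3257742352712345 ty 1.0564358254431725
-0.13 [2.34 0.28 7.73] tx 2.223072090773833 ty 0.7719400035008726
0.004999999999999997 -0.13 41.625 0.017894947319468568
tablet1 0.61 [174. 198.] [0.45 0.22 0.01]
tablet1 0.49 [160. 198.] [0.41 0.24 0.03]
tablet1 0.45 [170. 208.] [0.4  0.17 0.03]
```

View pics/v4.png

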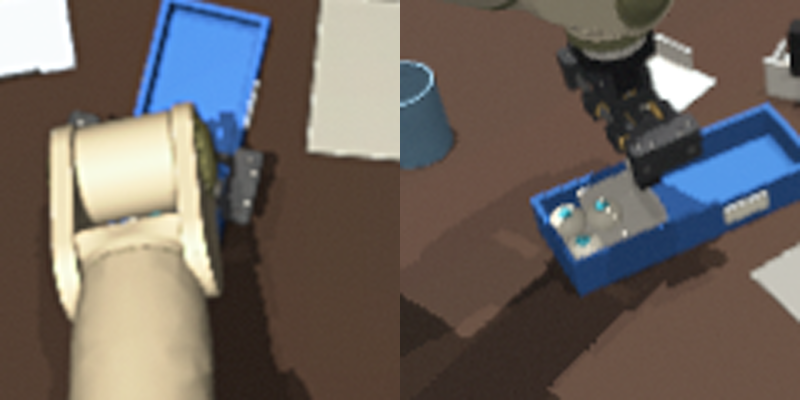

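```bash
cat > j.py <<'E'
from h import *
np.set_printoptions(precision=2,suppress=True)
a=-.05; z=.005; x=-.13
b=np.array(current_contact_force())
while x>-.142:
    x-=.001; servo_line(scoop(tpt(x,0,z),TY,a)[0],.03); f=current_contact_force()-b
    if f@TX>6: break
print('wall',x,f@TX)
x+=.0015
for a in (0,.1,.2,.3,.4,.5):
    p,o=scoop(tpt(x,0,.0075+.095*np.sin(a)),TY,a); servo_line(p,.06,o); print(a,current_contact_force()-b)
dwell(.5)
p,o=scoop(tpt(x,0,.14),TY,.5); servo_line(p,.08)
p,o=scoop(tpt(x+.02,0,.24),TY,.5); servo_line(p,.12)
print(current_t(),current_width())
c,im,dep,P=look("top",'t5',["tablet1"])
c,im2,dep,P=look("side",'s5',["tablet1"])
cv2.imwrite('pics/v5.png',np.hstack([cv2.resize(im[170:290,140:260,::-1],(400,400),interpolation=2),cv2.resize(im2[90:230,100:240,::-1],(400,400),interpolation=2)]))
E
python3 j.py
```

```text
wall -0.139 6.4944451772722305
0 [ 2.4  -1.82 -6.51]
0.1 [-0.67 -1.32 -8.57]
0.2 [-1.49 -0.85 -7.59]
0.3 [ 0.3  -2.04 -8.34]
0.4 [ 2.54 -0.15 -6.14]
0.5 [-0.19 -1.07 -1.84]
49.7167 0.01740610071241611
tablet1 0.65 [158. 146.] [0.44 0.23 0.24]
tablet1 0.6 [169. 151.] [0.47 0.21 0.22]
tablet1 0.53 [177. 155.] [0.46 0.17 0.23]
```

View pics/v5.png

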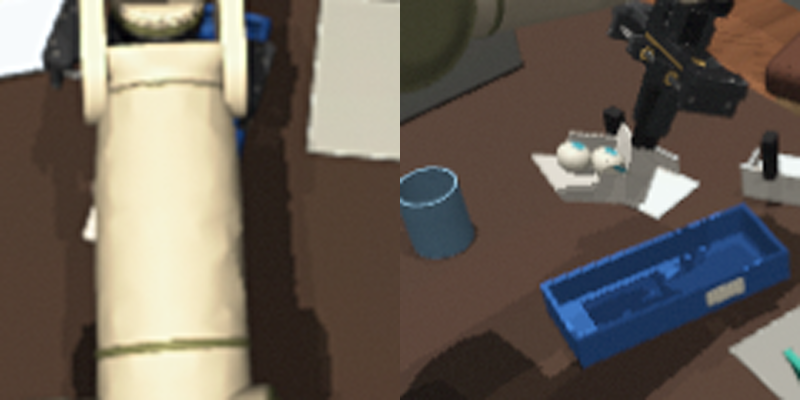

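```bash
cat > k.py <<'E'
from h import *
np.set_printoptions(precision=2,suppress=True)
p,o=scoop(tpt(-.118,0,.27),TY,.45); servo_line(p,.1,o)
p,o=scoop(bpt(-.02,0,.27),BY,.45); servo_line(p,.16,o)
p,o=scoop(bpt(-.02,0,.20),BY,.3); servo_line(p,.1,o)
for a,z in((.15,.18),(0,.16),(-.12,.14),(-.14,.11)):
    p,o=scoop(bpt(-.02,0,z),BY,a); servo_line(p,.1,o)
print(current_t(),current_contact_force())
for i,a in enumerate(np.arange(-.2,-.76,-.08)):
    p,o=scoop(bpt(-.02+.0025*i,0,.105),BY,a); servo_line(p,.08,o); f=current_contact_force(); print(round(a,2),f)
    if np.linalg.norm(f)>30: break
dwell(.5)
print(current_t())
c,im2,dep,P=look("side",'s6',["tablet1"])
cv2.imwrite('pics/v6.png',cv2.resize(im2[140:310,190:360,::-1],(560,560),interpolation=2))
E
python3 k.py
```

```text
Traceback (most recent call last):
  File "k.py", line 4, in <module>
    p,o=scoop(bpt(-.02,0,.27),BY,.45); servo_line(p,.16,o)
                                       ~~~~~~~~~~^^^^^^^^^
station.Unreachable: the arm cannot follow that straight line within its joint ranges
```

```bash
sed -i '3,5d' k.py; sed -i '2a p,o=scoop(tpt(-.10,0,.22),TY,.25); servo_line(p,.1,o)\np,o=scoop(bpt(-.02,0,.22),BY,.25); servo_line(p,.16,o)' k.py; python3 k.py
```

```text
55.6833 [-0.22  0.82 -2.05]
-0.2 [ 1.34 -0.1  -2.82]
-0.28 [-0.19 -0.57 -3.55]
-0.36 [ 1.11  0.35 -3.4 ]
-0.44 [ 0.09 -0.52 -3.06]
-0.52 [-0.23 -0.2  -3.15]
-0.6 [-0.37  0.05 -1.59]
-0.68 [ 0.    0.48 -2.5 ]
-0.76 [ 1.06 -0.21 -2.42]
59.15
tablet1 0.6 [278. 258.] [ 0.46 -0.25  0.11]
tablet1 0.47 [251. 233.] [ 0.42 -0.19  0.21]
```

View pics/v6.png

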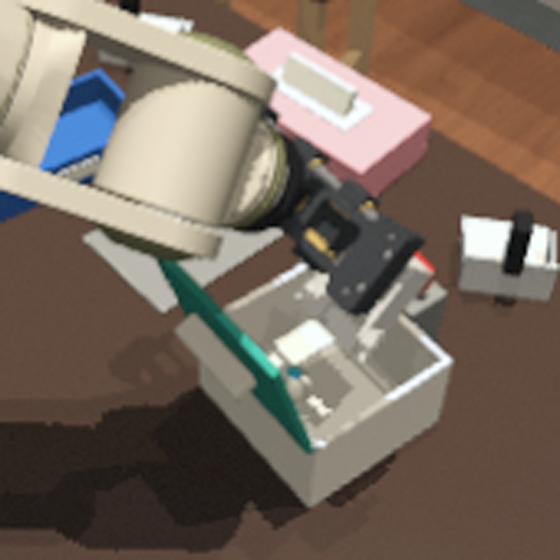

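```bash
cat > l.py <<'E'
from h import *
np.set_printoptions(precision=3,suppress=True)
p,o=scoop(bpt(0.0,0,.26),BY,-.76); servo_line(p,.15)
# place target on mat: origin at mat centre, mat yaw
mx,my=ax(MY); lip=MAT+[0,0,.003]-.0475*mx
goto(*scoop(lip+[0,0,.22],MY,0))
c,im,dep,P=look("top",'t7',["tablet1"])
c,im2,dep,P=look("side",'s7',["tablet1"])
cv2.imwrite('pics/v7.png',np.hstack([cv2.resize(im[150:270,270:390,::-1],(400,400),interpolation=2),cv2.resize(im2[150:310,200:360,::-1],(400,400),interpolation=2)]))
print(current_t(),current_contact_force(),current_width())
E
python3 l.py
```

```text
tablet1 0.61 [312. 215.] [ 0.513 -0.205  0.034]
tablet1 0.5 [310. 218.] [ 0.502 -0.197  0.026]
tablet1 0.43 [327. 224.] [ 0.482 -0.255  0.04 ]
tablet1 0.55 [276. 258.] [ 0.407 -0.286  0.206]
61.6667 [ 0.687 -0.696 -1.812] 0.01745479286444974
```

View pics/v7.png

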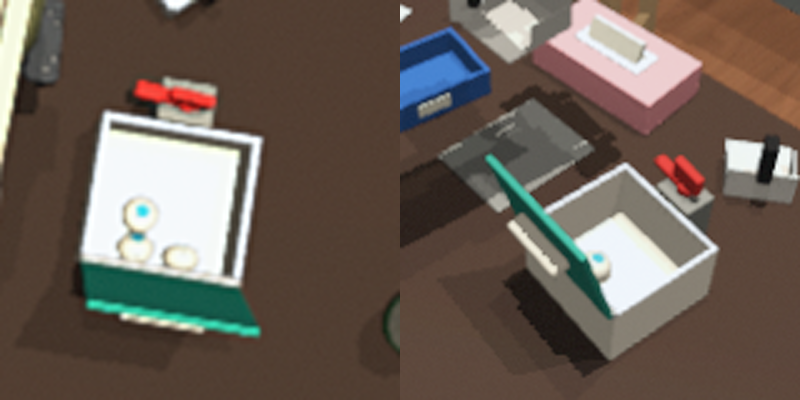

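```bash
cat > m.py <<'E'
from h import *
np.set_printoptions(precision=3,suppress=True)
mx,my=ax(MY); lip=MAT-.0475*mx; f0=np.array(current_contact_force())
servo_line(scoop(lip+[0,0,.03],MY,0)[0],.15); z=.008
servo_line(scoop(lip+[0,0,z],MY,0)[0],.05)
while z>.0:
    z-=.001; servo_line(scoop(lip+[0,0,z],MY,0)[0],.03); f=current_contact_force()-f0
    if f[2]>3: break
print('mat z',z,f)
set_gripper(.05); p,o=scoop(lip+[0,0,z],MY,0); servo_line(p+[0,0,.12],.12); set_gripper(0)
# lid
T=.166
o=down(BY-np.pi/2)
goto(bpt(-.17,0,.42),o)
servo_line(bpt(-.17,0,.2+T),.2); 
def tip(th,off): return bpt(-.075+.125*np.cos(th)-off*np.sin(th),0,.091+.125*np.sin(th)+off*np.cos(th)+T)
for th in list(np.arange(1.65,.2,-.15)):
    servo_line(tip(th,.02),.12); f=current_contact_force(); print(round(th,2),f)
    if np.linalg.norm(f)>30: break
for off in (.017,.013,.010,.008,.0065,.005,.003):
    servo_line(tip(0,off),.04); f=current_contact_force(); print(off,f)
    if f[2]>12: break
servo_line(tip(0,.06),.1); servo_line(bpt(-.05,0,.45),.2)
print(current_t())
c,im,dep,P=look("top",'t8',["scoop","scoop_grip"])
g=mask(im,(70,100,60),(95,255,255)); r,S=rect(P,g,.06,.2); print(r,np.linalg.lstsq(np.c_[S[:,:2],np.ones(len(S))],S[:,2],rcond=None)[0])
c,im2,dep,P=look("side",'s8',["scoop","scoop_grip"])
cv2.imwrite('pics/v8.png',np.hstack([cv2.resize(im[150:270,230:350,::-1],(400,400),interpolation=2),cv2.resize(im2[150:310,200:360,::-1],(400,400),interpolation=2)]))
E
python3 m.py
```

```text
mat z 0.004 [1.484 0.981 7.837]
1.65 [ 0.103 -0.116 -0.059]
1.5 [-0.678  0.37   0.098]
1.35 [0.494 0.055 0.986]
1.2 [-1.131 -0.152 -0.383]
1.05 [ 0.072 -0.522  0.817]
0.9 [ 0.497  0.247 -0.196]
0.75 [ 0.13   0.739 -0.635]
0.6 [ 0.652  0.679 -0.111]
0.45 [ 0.298 -0.373  0.199]
0.3 [ 0.148  1.532 -0.982]
0.017 [-0.287  0.358 -0.397]
0.013 [ 0.372  0.664 -0.302]
0.01 [-0.424 -0.631 -0.445]
0.008 [0.038 0.311 3.733]
0.0065 [-5.59   3.473 13.859]
76.35
scoop 0.91 [181. 139.] [0.786 0.262 0.002]
scoop 0.81 [253. 191.] [0.598 0.002 0.009]
scoop 0.74 [322. 135.] [ 0.805 -0.244  0.004]
scoop 0.6 [148. 180.] [0.637 0.378 0.   ]
scoop_grip 0.95 [184. 148.] [0.732 0.235 0.111]
scoop_grip 0.82 [254. 175.] [0.641 0.    0.116]
scoop_grip 0.65 [335. 147.] [ 0.741 -0.277  0.093]
scoop_grip 0.61 [125. 180.] [0.621 0.429 0.104]
((0.5306082367897034, -0.22742637991905212), (0.1598626673221588, 0.14851149916648865), 80.75936889648438) [ 0.003 -0.018  0.094]
scoop 0.95 [187. 156.] [0.634 0.382 0.004]
scoop 0.82 [344. 218.] [ 0.741 -0.277  0.07 ]
scoop 0.65 [243. 208.] [0.59  0.018 0.01 ]
scoop 0.57 [236. 151.] [ 0.366 -0.207  0.504]
scoop_grip 0.98 [260. 181.] [ 0.456 -0.186  0.354]
scoop_grip 0.79 [228. 144.] [ 0.355 -0.198  0.522]
scoop_grip 0.76 [173. 130.] [ 0.285 -0.135  0.555]
scoop_grip 0.58 [348. 208.] [ 0.744 -0.279  0.114]
```

View pics/v8.png

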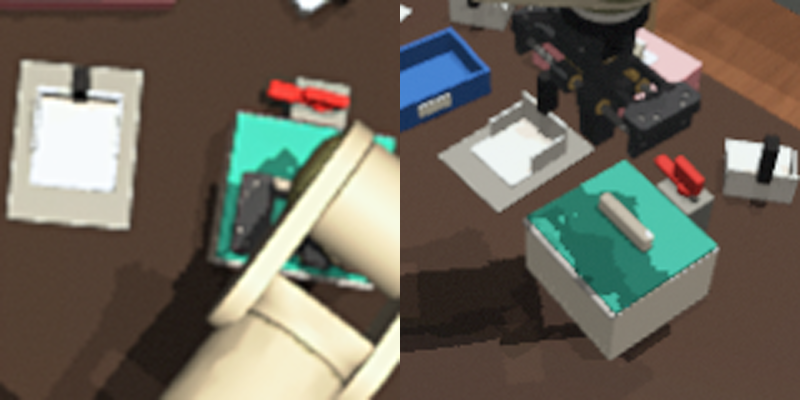

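```bash
cat > n.py <<'E'
from h import *
np.set_printoptions(precision=3,suppress=True)
phi=-.12; c0=bpt(.0975,0,0); zt=.118+.166
for off in (0,np.pi):
    qa=inverse_kinematics(c0+[0,0,zt],down(BY+phi+off)); qb=inverse_kinematics(c0+[0,0,zt],down(BY+1.6+off)); print(off,qa,qb)
    if qa is not None and qb is not None and abs(qa[5]-qb[5])<2: best=off
print('use',best)
goto(c0+[0,0,zt+.12],down(BY+phi+best)); set_gripper(.05)
servo_line(c0+[0,0,zt],.12); print(current_contact_force())
set_gripper(0,30); print('w',current_width(),current_contact_force(),current_moment())
for p in np.append(np.arange(phi+.2,1.58,.2),1.58):
    goto(c0+[0,0,zt],down(BY+p+best)); 
    if np.linalg.norm(current_contact_force())>30: print('F',p,current_contact_force())
print('end',current_contact_force(),current_moment(),current_width())
set_gripper(.05); servo_line(c0+[0,0,zt+.15],.12); goto([.40,-.05,.45],down(-np.pi/2))
c,im,dep,P=look("top",'t9',["tablet1"])
rd=(mask(im,(0,150,60),(8,255,255))|mask(im,(172,150,60),(180,255,255)))&(P[...,2]>.09)&(P[...,2]<.2); S=P[rd]; print('red',cv2.minAreaRect(S[:,:2].astype(np.float32)))
g=mask(im,(70,100,60),(95,255,255)); r,S=rect(P,g,.06,.2); print(r,np.linalg.lstsq(np.c_[S[:,:2],np.ones(len(S))],S[:,2],rcond=None)[0])
c,im2,dep,P=look("side",'s9',[])
cv2.imwrite('pics/v9.png',np.hstack([cv2.resize(im[140:270,160:350,::-1],(400,274),interpolation=2),cv2.resize(im2[120:310,130:360,::-1],(400,274),interpolation=2)]))
print(current_t())
E
python3 n.py
```

```text
0 [-0.543  0.743  1.138  0.     1.26  -0.262] [-0.543  0.743  1.138  0.     1.26  -1.982]
3.141592653589793 [-0.543  0.743  1.138  0.     1.26   2.88 ] [-0.543  0.743  1.138  0.     1.26   1.16 ]
use 3.141592653589793
[ 0.364 -0.373  1.167]
w 0.011760182397938737 [-5.026  1.231  2.289] [ 0.336  0.91  -0.037]
end [5.432 7.112 0.961] [ 1.25  -0.733  0.062] 0.011868448579713847
red ((0.6124433875083923, -0.23871879279613495), (0.014182928949594498, 0.0749586895108223), 81.90631866455078)
((0.5302481055259705, -0.22790631651878357), (0.16070014238357544, 0.14761865139007568), 80.51593017578125) [-0.004 -0.009  0.1  ]
87.0167
```

View pics/v9.png

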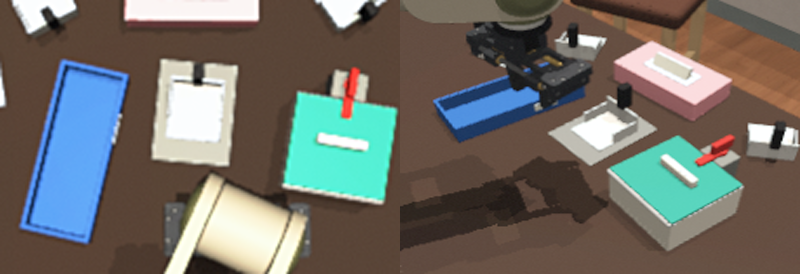

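```bash
python3 -c "
from h import *
dwell(.5); print(current_contact_force(),current_t()); finish_job()"
```

```text
[-1.10043781 -0.71238941 -0.13686854] 87.5167
the job is handed in; nothing more can be done
```

The job is done and handed in at about 87.5 s of the 210 s allowed. It gave no verdict.

**What I did:** I swung the lid open to about 1.85 rad and moved all three tablets in one scoop load, with the fingers never on a tablet. I then put the scoop back on its mat, shut the lid and turned the turnbutton across it.

**Last checks:**
- **Tablets:** all three showed in the box before I shut the lid. The trough looked empty and no tablets were on the counter.
- **Lid:** the top camera's depth put it within about 0.01 rad of flat.
- **Turnbutton:** its arm measured about 1.59 rad, across the lid's edge.
- **Scoop:** it stood level near the mat's centre, judged from the pictures.
- **Robot:** clear of everything, with about 1 N residual force on the tool.
- **Bystanders:** the tissue box, mug and bottle were never approached. The tissue box was in the last picture; I did not look at the mug or bottle again at the end.

**What disagreed or failed:**
- One move was refused as unreachable while I was carrying the tablets, so I carried them with less tilt instead.
- The scoop met the trough's end wall about 4 mm beyond where I had measured it. This did no harm.

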